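Tidy the pantry shelf: cork, spoon and spice tin

TASK

Sort the loose things in the middle of the shelf: lay the spoon in the compartment of the white round insert that already holds a spoon, stand the little tin upright on the floor of the compartment that already holds a tin, and drop the cork in the brown jar. Then put the wooden lid on the jar, fully home. Leave the jar, the salt shaker and the pepper mill standing where they are, and what already lies in the insert in its compartments.

Things in the scene. Friction and masses are not known exactly. Their poses are not given: they have to be found in the camera images.
- insert: white plastic round insert, fixed, any yaw, 310 mm diameter, 42 mm tall, wall 5 mm. Origin: centre of underside; inner floor 12 mm above it. Dividers 4 mm thick, 28 mm above the floor: one right across at x = 0, one from the centre along -x at y = 0. Compartments in its own axes: half-moon at +x (holds a spoon), quarter at -x +y (holds a tin), quarter at -x -y (holds a peg).
- spoon_bay (a point): Free spot on the floor of the half-moon compartment, 45 mm from the full-width divider, midway along it (12 mm above the plank). Axes as the insert's: a spoon laid here along y fits beside the one already there, which lies parallel to y, 50 mm further along +x.
- tin_bay (a point): Free spot on the floor of the tins' quarter (12 mm above the plank), at x = -40, y = 90 mm from the insert's centre, axes as the insert's. The tin already there stands about 55 mm away along -x and 50 mm along -y, so fingers have room on the line from the insert's centre outwards: about 30 mm between tin and rim.
- spoon_mid (a point): Loose steel measuring spoon lying flat, 130 mm long, 40 g; bare straight handle 9 mm wide, 7 mm thick, from 46 mm behind this point (-x) to 30 mm ahead; round bowl 34 mm across, 9 mm tall at the +x end. This point: mid-length, half-way up the handle (3.5 mm above its underside), within 15 mm of the balance point. x runs towards the bowl, z up.
- tin_mid (a point): Loose small round closed steel spice tin standing upright, 36 mm diameter (lid 38 mm), 40 mm tall, 60 g. This point is its centre, 20 mm above its underside; z is its axis, up.
- cork_mid (a point): Loose cork stopper standing on its narrow end, 29 mm diameter at the foot, 31 mm at the top, 34 mm tall, 14 g. This point is its centre, 17 mm above its foot; z is its axis, up.
- jar_mouth (a point): brown glazed stoneware jar, open, standing upright, loose, 0.9 kg, 92 mm tall, 110 mm across the belly, 104 mm across the rim; mouth 92 mm inner diameter, inner floor 86 mm below the rim. This point is the centre of the mouth at rim height; z up.
- lid_knob (a point): wooden jar lid lying right way up on the plank, 0.12 kg: plug 82 mm diameter, 8 mm tall (5 mm play in the jar's mouth); disc 108 mm diameter, 10 mm thick, that rests on the rim; cylindrical knob 26 mm diameter, 28 mm tall. This point is the knob's centre: 14 mm above the disc's top, 32 mm above the plug's underside, 24 mm above the jar's rim when home; z up.
- kept_spoon_mid (a point): The spoon already in the half-moon compartment, same as the loose one.
- kept_tin_mid (a point): The spice tin already in its quarter, same as the loose one; centre.
- peg_mid (a point): wooden clothes peg in the third compartment, 74 x 12 x 11 mm, centre; stays there.
- shaker_mid (a point): glass salt shaker with a steel cap standing among the loose things, 34 mm diameter at the foot, 69 mm tall; not to be sorted. This point is its centre, 35 mm up.
- pepper_mid (a point): small wooden pepper mill standing among the loose things, 34 mm diameter at the foot, 60 mm tall, waisted, with a steel button on top; not to be sorted. This point is its centre, 30 mm up.
There are look-alikes about, which are no part of the job. What is shaped like the part that bears cork_mid but green is not meant. What is shaped like the part that bears spoon_mid but pink is not meant.

How it is judged:
At the end, for the whole second after the job is handed in: Both spoons lie in the half-moon (moved one within 20 deg of flat), both tins stand upright (7 deg) in their quarter, the peg in its own, cork in the jar, lid home on it (8 mm, 3.4 deg), jar upright within 50 mm of its place, all at rest; shaker and pepper mill not shifted over 40 mm (x of each of spoon_mid, kept_spoon_mid in the frame of insert above 0.002 m and horizontal distance between each of spoon_mid, kept_spoon_mid, tin_mid, kept_tin_mid, peg_mid and insert below 0.15 m and z of each of spoon_mid, kept_spoon_mid in the frame of insert below 0.032 m and angle between spoon_mid's own z axis and vertical below 0.35 rad and x of each of tin_mid, kept_tin_mid, peg_mid in the frame of insert below -0.002 m and y of each of tin_mid, kept_tin_mid in the frame of insert above 0.002 m and z of each of tin_mid, kept_tin_mid in the frame of insert below 0.04 m and angle between each of tin_mid, kept_tin_mid's own z axis and vertical below 0.12 rad and y of peg_mid in the frame of insert below -0.002 m and z of peg_mid in the frame of insert below 0.035 m and horizontal distance between cork_mid and jar_mouth below 0.05 m and z of cork_mid in the frame of jar_mouth below -0.012 m and horizontal distance between lid_knob and jar_mouth below 0.008 m and z of lid_knob in the frame of jar_mouth between 0.02 and 0.027 m and angle between lid_knob's own z axis and vertical below 0.06 rad and angle between jar_mouth's own z axis and vertical below 0.05 rad and distance of jar_mouth from where it was at the start of the episode below 0.05 m and linear speed of each of spoon, tin, lid, cork, jar below 0.02 m/s); the robot touches nothing.
It fails at once if the salt shaker or the pepper mill is shifted more than 40 mm from its place (distance of any of shaker_mid, pepper_mid from where it was at the start of the episode above 0.04 m).
It fails at once if the stoneware jar is tipped by more than about 25 degrees (angle between jar_mouth's own z axis and vertical above 0.45 rad).
It also fails if it takes over 72 s, if anything falls off the work surface, if the arm or the gripper's body presses on something with over 40 N, if the wrist force passes 120 N, or if a joint passes its speed limit or range.

ROBOT

A 7-joint arm with a two-finger parallel gripper is mounted at the origin on the work surface. World frame = base frame: x ahead of the robot, y to its left, z up, the work surface at z = 0. Lengths are in m, angles in rad, forces in N, time in s.
With the tool pointing down it reaches from about 0.35 to 0.9 m from the base axis. Payload 19.9 kg.
Tool frame: the origin (TCP) lies midway between the tips of the shut fingers; the grasp point (between the pads) lies 19 mm behind it; z points along the fingers, y is the line along which they close (so a half turn about z gives the same grasp; the last joint's range is limited). The gripper opens to 94 mm and grips with 3 to 60 N. Pads are 16 mm wide; open, the fingers measure 119 mm over their backs; the gripper's body (75 mm by 177 mm) begins 78 mm behind the grasp point.
Start: joints at [-1.313, 0.417, -0.01, 1.614, 0.005, 1.111, -0.053], TCP at [0.184, 0.597, 0.205] pointing down, gripper open.
Joint ranges: [-2.81, 2.81], [-0.39, 2.02], [-1.27, 1.25], [0.06, 2.57], [-1.19, 4.33], [0.19, 2], [-2.82, 2.82]. Speed limits (rad/s): [1.89, 1.89, 2.39, 2.39, 3.01, 3.01, 3.01].

INTERFACE

Orientations are given as a rotation vector (axis times angle).
In Python, from cell import robot gives the robot as it stands. The module is installed in compiled form; this text tells all that it offers.
- The arm moves only by the shell command python3 -m creep 'ROWS' [FORCE]. ROWS is JSON, one flat list of numbers, 7 for each row, row after row: the turn, a rotation vector about the tool's x, y, z in rad, then the shift along the tool's x, y, z in mm, then the opening, from -1 (shut) to 1 (fully open). In form: [wx, wy, wz, tx, ty, tz, jaw, wx, wy, wz, tx, ty, tz, jaw, ...]. A call has 1 to 10 rows; each row shifts and turns the commanded pose from where the row before left it, along the tool's axes as they then stand; what a row does not reach is not made up. A row lasts 1/8 s, in which the tool goes at most 62.5 mm and 10.7 degrees, less where a joint would pass 70% of its speed; a pose out of reach is approached as far as the arm can. A call is refused whole if a number of a shift passes 62.5 or a number of a turn 0.188, either way. A call with a gripper value outside its range is refused whole. The fingers move at their own pace and stop on an object; FORCE is the grip in N (left out, the last holds). Time passes only in rows, so rows that do not move let the fingers close. It gives the time, the measured TCP pose, the force, the opening and the grip force at its end, in the units of the state.
- robot.state(): the state, without advancing time (a new reading comes with each control period).
- robot.camera(name): name is "scene" or "side" or "wrist"; returns (picture, depth): 420x560x3 uint8, blue, green, red; 420x560 float32, m along the optical axis (not along the pixel's ray), 0 where there is no reading.
- robot.camera_params(name): a dict with "intrinsics" (3x3 intrinsics, pixels), "extrinsics" (4x4, takes a point from world to camera coordinates); the wrist camera has in their place "tool_from_camera" (4x4, takes a point from camera to tool coordinates, whose origin is the TCP and whose axes are the flange's). Camera axes: x right, y up, looking along -z (the intrinsics and any distortion apply to the point x, -y, -z); pixel columns grow to the right and rows downward; lengths in m; the calibration is good to about 2 mm. A picture is of the moment at which its call begins: read the wrist's pose just before it. camera_params takes no time and is no camera call.
- robot.close_job(): hands the job in; it is judged then, once.
The state is a dict: "time_s": time; "joint_pos": joint angles; "joint_vel": joint speeds; "effort": joint torques, N m; "tool_pos": TCP position; "eef_rot": TCP orientation; "force": force on the tool from outside, world axes, zero at the start; "moment": the same for the moment, N m; "gripper_width": finger opening in m; "gripper_force": force on a finger pad.
Only numpy, scipy, OpenCV 4.12 (cv2) and the standard library are available. Lean on these libraries where they do the work, as an engineer would, in place of code of your own. Each camera call takes 0.05 s, during which the arm holds its last target. There are 200 camera calls.

## Working session

There is one attempt and no reset: what is moved stays moved. The work goes in short steps, Python scripts to look and compute and a shell command to move; the robot and the scene stay as the last step left them, time stands still between calls to the robot, and variables do not carry over. Pictures are saved under pics/ and viewed, at most 10 in all, crops included, and the job is handed in when it is done.

```bash
mkdir -p pics; ls; python3 - <<'E'
from cell import robot
import cv2,numpy as np
s=robot.state();print({k:np.round(v,3) for k,v in s.items()})
for n in("scene","side","wrist"):
    p,d=robot.camera(n);cv2.imwrite(f"pics/{n}0.png",p);np.save(f"pics/{n}0.npy",d)
    print(n,robot.camera_params(n))
a=[cv2.imread(f"pics/{n}0.png") for n in("scene","side")]
E
```

```text
pics
{'time_s': np.float64(0.0), 'joint_pos': array([-1.314,  0.418, -0.01 ,  1.614,  0.005,  1.111, -0.053]), 'joint_vel': array([-0.   , -0.001, -0.   , -0.   , -0.001,  0.   ,  0.002]), 'effort': array([ 1.0000e-03, -8.5127e+01,  6.3900e-01, -4.2599e+01, -4.9000e-02,
        1.9000e-02,  0.0000e+00]), 'tool_pos': array([0.184, 0.597, 0.205]), 'eef_rot': array([-4.680e-01, -3.107e+00,  2.000e-03]), 'force': array([-0.664, -0.177,  0.04 ]), 'moment': array([-0.002, -0.01 ,  0.046]), 'gripper_force': np.float64(0.0), 'gripper_width': np.float64(0.094)}
scene {'intrinsics': array([[472.03930151,   0.        , 282.15289965],
       [  0.        , 472.03930151, 207.54728283],
       [  0.        ,   0.        ,   1.        ]]), 'extrinsics': array([[ 0.61930258,  0.78487752, -0.02077473, -0.3003834 ],
       [-0.55911777,  0.45943568,  0.69014939,  0.21833737],
       [ 0.55122739, -0.41579578,  0.72336867, -1.34632143],
       [ 0.        ,  0.        ,  0.        ,  1.        ]])}
side {'intrinsics': array([[409.88028494,   0.        , 287.46888034],
       [  0.        , 409.88028494
[... 167 characters left out ...]
0.60956593,  0.76164696, -0.19529549],
       [-0.28751131,  0.70558446,  0.64767879, -0.95389825],
       [ 0.        ,  0.        ,  0.        ,  1.        ]])}
wrist {'intrinsics': array([[350.79020684,   0.        , 279.79685816],
       [  0.        , 350.79020684, 208.52394533],
       [  0.        ,   0.        ,   1.        ]]), 'tool_from_camera': array([[-1.52034744e-03,  9.67742967e-01,  2.51934990e-01,
         7.41171629e-02],
       [ 9.99998770e-01,  1.37402578e-03,  7.56710236e-04,
         1.35839348e-03],
       [ 3.86135838e-04,  2.51935830e-01, -9.67743865e-01,
        -1.79358869e-01],
       [ 0.00000000e+00,  0.00000000e+00,  0.00000000e+00,
         1.00000000e+00]])}
```

View pics/scene0.png

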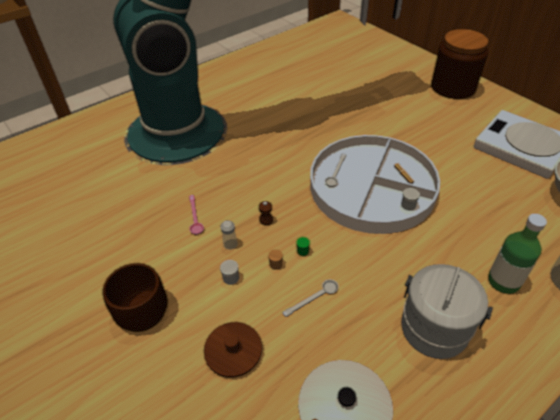

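View pics/side0.png

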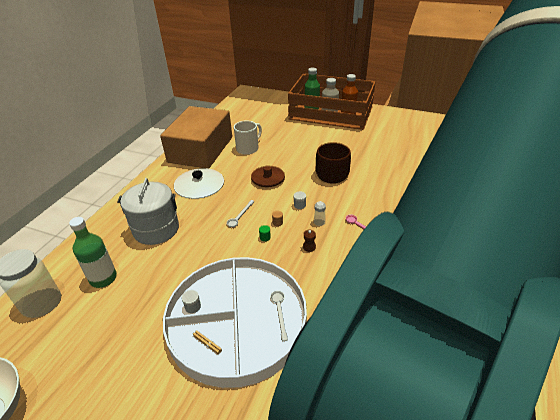

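The scene picture shows these candidates:
- **Spoons:** steel at (312,297) and pink at (195,215). The steel one is meant.
- **Corks:** brown at (276,259) and green at (303,246). The brown one is meant.
- **Loose tin:** (230,271). The kept tin is at (410,198).
- **Jar and lid:** the open brown jar is at (136,297) and its lid at (233,348). The lidded jar at (460,65) and the white lid at (346,397) are not part of the job.
- **Leave standing:** shaker at (228,233), pepper mill at (265,211).

I'll confirm these in an enlarged crop and measure them with depth.

```bash
cat > h.py <<'E'
from cell import robot
import cv2,numpy as np
from scipy.spatial.transform import Rotation as R
def ext(n,s=None):
    P=robot.camera_params(n);K=P["intrinsics"]
    if n!="wrist": return K,np.linalg.inv(P["extrinsics"])
    T=np.eye(4);T[:3,:3]=R.from_rotvec(s["eef_rot"]).as_matrix();T[:3,3]=s["tool_pos"]
    return K,T@P["tool_from_camera"]
def cloud(n,d,s=None):
    K,W=ext(n,s);v,u=np.mgrid[:420,:560]
    c=np.stack([(u-K[0,2])/K[0,0]*d,-(v-K[1,2])/K[1,1]*d,-d,np.ones_like(d)],-1)
    X=(c@W.T)[...,:3];X[d==0]=np.nan;return X
def pix(n,u,v,z,s=None):
    K,W=ext(n,s);r=W[:3,:3]@np.array([(u-K[0,2])/K[0,0],-(v-K[1,2])/K[1,1],-1]);o=W[:3,3]
    return (o+r*(z-o[2])/r[2])[:2]
E
python3 - <<'E'
from h import *
p=cv2.imread("pics/scene0.png");X=cloud("scene",np.load("pics/scene0.npy"))
print("plank z",np.nanmedian(X[300:340,150:200,2]),np.nanmedian(X[220:260,340:400,2]))
cv2.imwrite("pics/crop.png",cv2.resize(p[180:390,95:375],None,fx=2.85,fy=2.85,interpolation=cv2.INTER_CUBIC))
m=((X[...,2]>.006)&(X[...,2]<.12)).astype(np.uint8)
n,l,st,c=cv2.connectedComponentsWithStats(m,connectivity=4)
for i in range(1,n):
    if 25<st[i,4]<30000:
        q=X[l==i];t=q[q[:,2]>np.percentile(q[:,2],97)-.006]
        print(c[i].round(),st[i,4],"top",t[:,2].max().round(3),"topmid",((t.max(0)+t.min(0))/2).round(3)[:2],"ext",np.ptp(t,0)[:2].round(3))
E
```

```text
plank z 1.9385273664851432e-05 0.0006064703094091906
[498.  25.] 4353 top 0.12 topmid [0.31  1.122] ext [0.312 0.023]
[42. 63.] 567 top 0.12 topmid [-0.535 -0.183] ext [0.187 0.021]
[456.  77.] 1672 top 0.12 topmid [0.366 0.753] ext [0.127 0.099]
[175. 133.] 4135 top 0.12 topmid [ 0.036 -0.01 ] ext [0.104 0.152]
[523. 144.] 3677 top 0.072 topmid [0.695 0.652] ext [0.251 0.206]
[374. 183.] 9988 top 0.056 topmid [0.513 0.263] ext [0.309 0.312]
[192. 201.] 31 top 0.011 topmid [ 0.274 -0.114] ext [0.037 0.017]
[266. 212.] 286 top 0.062 topmid [ 0.437 -0.01 ] ext [0.028 0.031]
[196. 222.] 59 top 0.011 topmid [ 0.345 -0.146] ext [0.059 0.038]
[229. 234.] 355 top 0.071 topmid [ 0.442 -0.114] ext [0.027 0.025]
[303. 245.] 222 top 0.037 topmid [ 0.561 -0.002] ext [0.031 0.03 ]
[510. 270.] 1508 top 0.12 topmid [0.882 0.255] ext [0.064 0.042]
[275. 258.] 228 top 0.037 topmid [ 0.553 -0.069] ext [0.031 0.033]
[556. 272.] 189 top 0.052 topmid [0.932 0.356] ext [0.012 0.019]
[230. 271.] 358 top 0.043 topmid [ 0.519 -0.164] ext [0.038 0.037]
[135. 297.] 3301 top 0.095 topmid [ 0.475 -0.347] ext [0.105 0.105]
[436. 329.] 2832 top 0.12 topmid [0.862 0.058] ext [0.142 0.106]
[329. 284.] 53 top 0.012 topmid [ 0.669 -0.025] ext [0.032 0.041]
[291. 309.] 61 top 0.01 topmid [ 0.661 -0.113] ext [0.012 0.041]
[233. 349.] 2596 top 0.049 topmid [ 0.661 -0.254] ext [0.027 0.026]
[345. 394.] 4070 top 0.108 topmid [ 0.861 -0.195] ext [0.03  0.102]
```

View pics/crop.png

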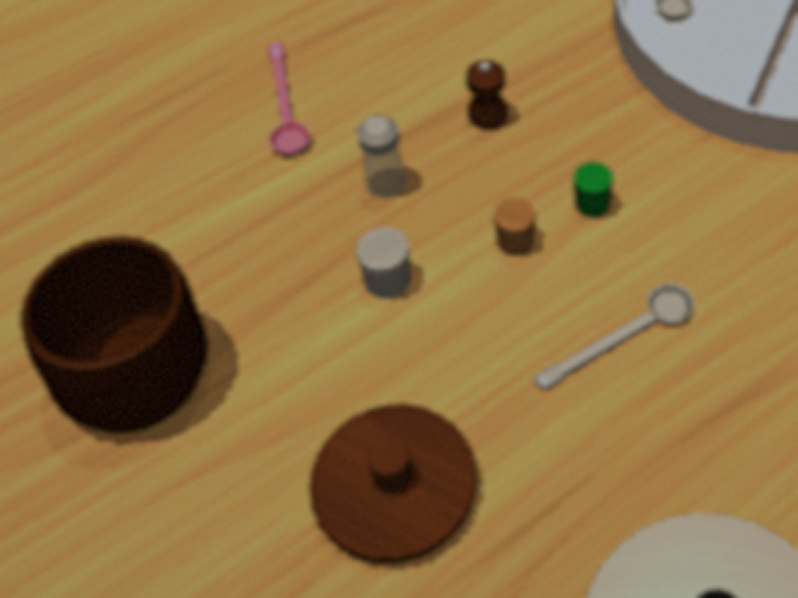

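```bash
cat >> h.py <<'E'
def go(x,y,z,yaw):
    "yaw = direction (deg, mod 180) of tool y in world; prints turn about tool z then shift in the new tool axes"
    s=robot.state();M=R.from_rotvec(s["eef_rot"]).as_matrix();p=s["tool_pos"]
    cur=np.degrees(np.arctan2(M[1,1],M[0,1]));best=None
    for k in(-360,-180,0,180,360):
        t=-np.radians(yaw+k-cur)
        if best is None or abs(t)<abs(best):best=t
    N=M@R.from_rotvec([0,0,best]).as_matrix();d=np.array([x,y,z])-p
    print("t",s["time_s"].round(2),"pos",p.round(4),"yaw",cur.round(1),"tilt",np.degrees(np.arccos(-M[2,2])).round(2),"j7",s["joint_pos"][6].round(2),"w",s["gripper_width"].round(4))
    print("turn wz",best.round(3),"then mm",(N.T@d*1e3).round(1),"| before turn mm",(M.T@d*1e3).round(1))
E
python3 - <<'E'
from h import *
b=pix("scene",330.1,287.4,.009);e=pix("scene",285.5,313.7,.004)
print("spoon",b,e,np.linalg.norm(b-e),np.degrees(np.arctan2(*(b-e)[::-1])))
X=cloud("scene",np.load("pics/scene0.npy"));r=X[130:232,300:445].reshape(-1,3)
r=r[(r[:,2]>.037)&(r[:,2]<.046)];q=r[:,:2]-np.array([.513,.263]);ring=r[np.linalg.norm(q,axis=1)>.145,:2].astype(np.float32)
c,rad=cv2.minEnclosingCircle(ring);A=np.c_[2*ring,np.ones(len(ring))];f=np.linalg.lstsq(A,(ring**2).sum(1),rcond=None)[0];print("insert",c,rad,f[:2])
d1=pix("scene",391,141,.04);d2=pix("scene",361,214,.04);print("div",d1,d2,np.degrees(np.arctan2(*(d1-d2)[::-1])))
print("kept spoon bowl/end",pix("scene",331,183,.02),pix("scene",343,155,.016),"tin",pix("scene",410,192,.052),"peg",pix("scene",403,173,.023))
d=r[np.linalg.norm(r[:,:2]-f[:2],axis=1)<.14];v=np.linalg.svd(d[:,:2]-d[:,:2].mean(0))[2]if 0 else None
for yaw in np.arange(0,180,2):
    n=np.array([np.cos(np.radians(yaw)),np.sin(np.radians(yaw))]);k=(abs((d[:,:2]-f[:2])@n)<.004).sum()
    if k>20:print(yaw,k,end=" ")
E
```

```text
spoon [ 0.67251487 -0.02354271] [ 0.66064472 -0.13009975] 0.1072161565702084 83.64361844160793
insert (0.512618362903595, 0.26333871483802795) 0.15761128067970276 [0.51351605 0.26204497]
div [0.45014873 0.39041247] [0.5857717  0.14615043] 119.04059188172972
kept spoon bowl/end [0.45367415 0.17763771] [0.39186829 0.27655485] tin [0.61492063 0.27264236] peg [0.54260647 0.33704945]
18 21 20 29 22 35 24 53 26 98 28 144 30 129 32 66 34 44 36 32 38 26 40 23 86 29 88 32 112 26 114 36 116 64 118 102 120 101 122 65 124 37 126 27 128 21
```

Read from the crop: steel spoon at crop (543,381)–(670,306), brown cork at (515,225), green cork at (593,188), tin at (385,260), lid at (393,480) and jar at (115,330). That confirms which parts are meant. The insert is centred at (0.5135, 0.262) with its +x axis at 209°. I'll go for the spoon first.

```bash
python3 -c "
from h import *
go(.667,-.071,.16,-6)"; python3 -m creep '[0,0,0.173,0,0,0,-0.3, 0,0,0.173,0,0,0,-0.3, 0,0,0.173,0,0,0,-0.3, 0,0,0.173,0,0,0,-0.3, 0,0,0.173,0,0,0,-0.3, 0,0,0.173,0,0,0,-0.3, 0,0,0.173,0,0,0,-0.3, 0,0,0.17,0,0,0,-0.3]' 20; python3 -c "
from h import *
go(.667,-.071,.16,-6)"
```

```text
time_s: 1.15
tool_pos: [0.1839, 0.5971, 0.2052]
eef_rot: [2.345, 2.09, -0.001]
force: [0.0, -0.3, -0.0]
gripper_width: 0.0325
gripper_force: 0.0Traceback (most recent call last):
  File "<string>", line 3, in <module>
    go(.667,-.071,.16,-6)
    ~~^^^^^^^^^^^^^^^^^^^
  File "h.py", line 24, in go
    print("t",s["time_s"].round(2),"pos",p.round(4),"yaw",cur.round(1),"tilt",np.degrees(np.arccos(-M[2,2])).round(2),"j7",s["joint_pos"][6].round(2),"w",s["gripper_width"].round(4))
              ^^^^^^^^^^^^^^^^^
AttributeError: 'float' object has no attribute 'round'
Traceback (most recent call last):
  File "h.py", line 24, in go
    print("t",s["time_s"].round(2),"pos",p.round(4),"yaw",cur.round(1),"tilt",np.degrees(np.arccos(-M[2,2])).round(2),"j7",s["joint_pos"][6].round(2),"w",s["gripper_width"].round(4))
              ^^^^^^^^^^^^^^^^^
AttributeError: 'float' object has no attribute 'round'
```

```bash
sed -i 's/s\["time_s"\].round(2)/round(float(s["time_s"]),2)/; s/s\["joint_pos"\]\[6\].round(2)/s["joint_pos"].__getitem__(6).round(2)/; s/s\["gripper_width"\].round(4)/round(float(s["gripper_width"]),4)/' h.py; python3 -c "
from h import *
go(.667,-.071,.16,-6)"
```

```text
t 1.15 pos [0.1839 0.5971 0.2052] yaw -6.6 tilt 0.03 j7 -1.34 w 0.0325
turn wz -0.01 then mm [-614.   550.3   45.5] | before turn mm [-608.5  556.3   45.5]
```

```bash
python3 -m creep '[0,0,0,-30,27,0,-0.3, 0,0,0,-43,39,3,-0.3, 0,0,0,-43,39,3,-0.3, 0,0,0,-43,39,3,-0.3, 0,0,0,-43,39,3,-0.3, 0,0,0,-43,39,3,-0.3, 0,0,0,-43,39,3,-0.3, 0,0,0,-43,39,3,-0.3]'; python3 -m creep '[0,0,0,-43,39,3,-0.3, 0,0,0,-43,39,3,-0.3, 0,0,0,-43,39,3,-0.3, 0,0,0,-43,39,3,-0.3, 0,0,0,-43,39,3,-0.3, 0,0,0,-43,39,3,-0.3, 0,0,0,-25,16,0,-0.3, 0,0,0,0,0,0,-0.3]' | head -2; python3 - <<'E'
from h import *
go(.667,-.071,.16,-6)
s=robot.state();p,d=robot.camera("wrist");X=cloud("wrist",d,s);cv2.imwrite("pics/w1.png",p)
m=(X[...,2]>.003)&(X[...,2]<.02)&(abs(X[...,0]-.667)<.05)&(abs(X[...,1]+.071)<.09)
q=X[m];print(len(q))
h=q[np.hypot(*(q[:,:2]-[.6725,-.024]).T)>.025];c=h.mean(0);v=np.linalg.svd(h[:,:2]-c[:2],full_matrices=False)[2][0]
print("spoon pts",q.min(0),q.max(0),"handle mean",c,"dir",np.degrees(np.arctan2(v[1],v[0])))
E
```

```text
time_s: 2.15
tool_pos: [0.447, 0.234, 0.1844]
eef_rot: [-2.339, -2.097, -0.0]
force: [0.2, 1.0, 0.6]
gripper_width: 0.0326
gripper_force: 0.0
time_s: 3.15
tool_pos: [0.664, -0.0757, 0.1659]
t 3.15 pos [ 0.664  -0.0757  0.1659] yaw -6.4 tilt 0.09 j7 0.2 w 0.033
turn wz -0.008 then mm [5.  2.5 5.9] | before turn mm [5.1 2.5 5.9]
1667
spoon pts [ 0.639284   -0.13131365  0.003     ] [0.69562434 0.01267698 0.01120249] handle mean [ 0.66206943 -0.09043492  0.00692142] dir -95.16481649662553
```

View pics/w1.png

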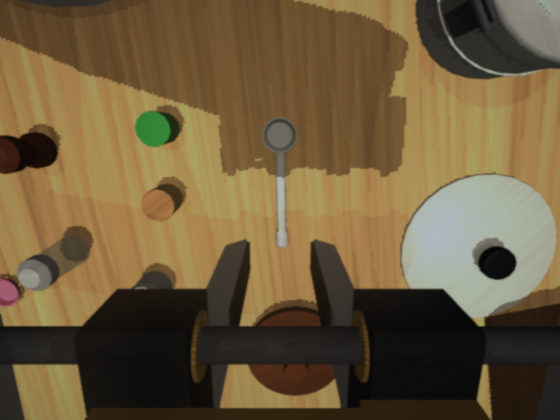

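The wrist picture shows the spoon's bowl at (280,135) and its handle end at (282,245), centred between the fingertips. The brown cork is at (159,203) and the green one at (154,128).

```bash
python3 - <<'E'
from h import *
s=robot.state();b=pix("wrist",280,135,.009,s);e=pix("wrist",282,245.5,.006,s);v=(b-e)/np.linalg.norm(b-e);m=b-48*v/1000
print(b,e,np.linalg.norm(b-e),np.degrees(np.arctan2(v[1],v[0])),m)
for z in(.05,.003):go(*m,z,np.degrees(np.arctan2(v[1],v[0]))-90)
print("cork",pix("wrist",158,202,.034,s),"green",pix("wrist",154,128,.034,s))
E
```

```text
[ 0.6692686  -0.01588372] [ 0.65885508 -0.12691126] 0.11151482819953765 84.6417760421338 [ 0.66478625 -0.06367397]
t 3.2 pos [ 0.6637 -0.0738  0.1659] yaw -6.3 tilt 0.05 j7 0.2 w 0.033
turn wz -0.017 then mm [ 10.2   0.2 115.9] | before turn mm [ 10.2   0.  115.9]
t 3.2 pos [ 0.6637 -0.0738  0.1659] yaw -6.3 tilt 0.05 j7 0.2 w 0.033
turn wz -0.017 then mm [ 10.2   0.3 162.9] | before turn mm [1.020e+01 1.000e-01 1.629e+02]
cork [ 0.55198975 -0.06179962] green [0.56169055 0.00344439]
```

```bash
python3 -m creep '[0,0,-0.017,6,0,30,-0.3, 0,0,0,0,0,50,-0.3, 0,0,0,0,0,50,-0.3, 0,0,0,0,0,22,-0.3, 0,0,0,0,0,11,-0.3, 0,0,0,0,0,0,-0.3, 0,0,0,0,0,0,-1, 0,0,0,0,0,0,-1, 0,0,0,0,0,0,-1, 0,0,0,0,0,0,-1]' 25
```

```text
time_s: 4.45
tool_pos: [0.665, -0.067, 0.0042]
eef_rot: [2.321, 2.116, 0.001]
force: [-1.5, 1.0, 7.2]
gripper_width: 0.0081
gripper_force: 25.0
```

```bash
python3 -m creep '[0,0,0,0,0,-25,-1, 0,0,0,0,0,-45,-1, 0,0,-0.153,0,0,-30,-1, 0,0,-0.153,0,0,0,-1, 0,0,-0.153,0,0,0,-1, 0,0,-0.153,0,0,0,-1]' |tail -2; python3 -c "
from h import *
go(.474,.240,.09,29)"
```

```text
gripper_width: 0.0083
gripper_force: 25.0
t 5.2 pos [ 0.6645 -0.0669  0.1037] yaw 30.1 tilt 0.01 j7 0.77 w 0.0083
turn wz 0.019 then mm [360.8 -17.8  13.6] | before turn mm [361.1 -11.   13.6]
```

```bash
python3 -m creep '[0,0,0.019,35,-2,0,-1, 0,0,0,50,-3,0,-1, 0,0,0,50,-3,0,-1, 0,0,0,50,-3,0,-1, 0,0,0,50,-3,0,-1, 0,0,0,50,-2,4,-1, 0,0,0,45,-2,5,-1, 0,0,0,31,0,5,-1, 0,0,0,0,0,0,-1]' | head -2; python3 - <<'E'
from h import *
import time
go(.474,.240,.0165,29)
s=robot.state();p,d=robot.camera("wrist");cv2.imwrite("pics/w2.png",p);print(s["tool_pos"])
E
```

```text
time_s: 6.32
tool_pos: [0.4735, 0.2427, 0.0892]
t 6.33 pos [0.4735 0.2427 0.0892] yaw 28.9 tilt 0.05 j7 0.14 w 0.0083
turn wz -0.001 then mm [-2.7 -0.8 72.7] | before turn mm [-2.7 -0.8 72.7]
[0.47346876 0.2427446  0.08924677]
```

View pics/w2.png

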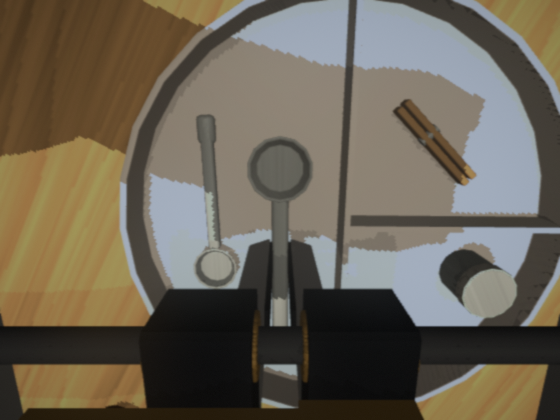

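The held spoon (bowl at (280,168)) is parallel to the divider at (352,40)–(340,260). It hangs between the divider and the kept spoon at (206,125)–(215,265). I'll check the divider's position and then lower.

```bash
python3 - <<'E'
from h import *
s=robot.state();s["tool_pos"]=[0.4735,0.2427,0.0892]
ex=np.array([-.875,-.485]);ey=np.array([.485,-.875]);c=np.array([.5135,.262])
for n,u,v,z in(("d",352,40,.04),("d",340,260,.04),("ks",206,125,.016),("ks",215,265,.021),("junction",350,220,.04),("tin",490,293,.052),("peg",434,142,.023)):
    q=pix("wrist",u,v,z,s);print(n,q.round(4),"insert",((q-c)@ex).round(4),((q-c)@ey).round(4))
E
python3 -m creep '[0,0,0,-2,0,20,-1, 0,0,0,0,0,30,-1, 0,0,0,0,0,14,-1, 0,0,0,0,0,7,-1, 0,0,0,0,0,0,-1]'
```

```text
d [0.4541 0.3682] insert 0.0005 -0.1217
d [0.5211 0.2437] insert 0.0022 0.0197
ks [0.3949 0.2788] insert 0.0957 -0.0722
ks [0.4467 0.189 ] insert 0.0938 0.0315
junction [0.5119 0.2719] insert -0.0034 -0.0094
tin [0.6187 0.2755] insert -0.0986 0.0392
peg [0.5388 0.3448] insert -0.0623 -0.0602
time_s: 7.0
tool_pos: [0.4761, 0.2387, 0.0187]
eef_rot: [1.602, 2.702, -0.0]
force: [-0.4, -0.1, 0.2]
gripper_width: 0.0081
gripper_force: 25.0
```

```bash
python3 -m creep '[0,0,0,0,0,2.5,-1, 0,0,0,0,0,0,-0.55, 0,0,0,0,0,0,-0.55, 0,0,0,0,0,-20,-0.55, 0,0,0,0,0,-40,-0.55, 0,0,0,0,0,-50,0.1, 0,0,0,0,0,-20,0.3]'; python3 -c "
from h import *
go(.519,-.161,.12,-37)"
```

```text
time_s: 7.88
tool_pos: [0.4766, 0.2394, 0.1488]
eef_rot: [1.601, 2.702, 0.005]
force: [0.1, 0.5, -0.4]
gripper_width: 0.0377
gripper_force: 0.0
t 7.88 pos [0.4766 0.2394 0.1488] yaw 28.7 tilt 0.19 j7 0.11 w 0.0377
turn wz 1.147 then mm [-294.4  274.8   28.1] | before turn mm [-371.5 -155.2   28.1]
```

```bash
python3 -m creep '[0,0,0,-35,-15,0,0.4, 0,0,0,-50,-21,4,0.4, 0,0,0,-50,-21,4,0.4, 0,0,0,-50,-21,4,0.4, 0,0,0,-50,-21,4,0.4, 0,0,0,-50,-21,4,0.4, 0,0,0,-46,-19,4,0.4, 0,0,0,-40,-16,0,0.4, 0,0,0,0,0,0,0.4, 0,0,0,0,0,0,0.4]' | head -2; python3 - <<'E'
from h import *
go(.519,-.161,.018,29)
s=robot.state();p,d=robot.camera("wrist");X=cloud("wrist",d,s);cv2.imwrite("pics/w3.png",p)
for n,x,y,z in(("tin",.519,-.161,.04),("cork",.553,-.066,.034),("shaker",.442,-.11,.069)):
    m=(abs(X[...,2]-z)<.004)&(np.hypot(X[...,0]-x,X[...,1]-y)<.035);q=X[m];v=np.argwhere(m)
    if len(q):print(n,len(q),((q.min(0)+q.max(0))/2).round(4),np.ptp(q,0).round(3),v.mean(0))
E
```

```text
time_s: 9.12
tool_pos: [0.518, -0.1603, 0.122]
t 9.12 pos [ 0.518  -0.1603  0.122 ] yaw 28.7 tilt 0.02 j7 0.97 w 0.0658
turn wz -0.005 then mm [ -1.2   0.5 104. ] | before turn mm [ -1.2   0.5 104. ]
tin 1733 [ 0.5185 -0.1614  0.0392] [0.037 0.037 0.006] [217.39411425 279.66935949]
cork 1359 [ 0.5508 -0.067   0.0331] [0.03  0.03  0.006] [128.7343635  378.09271523]
shaker 1239 [ 0.4415 -0.1105  0.0681] [0.026 0.026 0.006] [108.44874899 212.42695722]
```

```bash
python3 -m creep '[0,0,0,-1,0.5,30,0.4, 0,0,0,0,0,45,0.4, 0,0,0,0,0,26,0.4, 0,0,0,0,0,12,0.4, 0,0,0,0,0,0,-1, 0,0,0,0,0,0,-1, 0,0,0,0,0,0,-1, 0,0,0,0,0,-40,-1, 0,0,0,0,0,-50,-1, 0,0,0,0,0,-20,-1]' 25; python3 -c "
from h import *
go(.592,.2027,.11,-37)"
```

```text
time_s: 10.42
tool_pos: [0.52, -0.1619, 0.1221]
eef_rot: [1.6, 2.7, 0.002]
force: [0.0, -0.0, -1.3]
gripper_width: 0.0351
gripper_force: 25.0
t 10.43 pos [ 0.52   -0.1619  0.1221] yaw 28.7 tilt 0.22 j7 0.97 w 0.0351
turn wz 1.147 then mm [ 334.5 -161.9   12.2] | before turn mm [285.3 238.2  12.2]
```

```bash
python3 -m creep '[0,0,0.164,0,0,0,-1, 0,0,0.164,0,0,0,-1, 0,0,0.164,0,0,0,-1, 0,0,0.164,0,0,0,-1, 0,0,0.164,0,0,0,-1, 0,0,0.164,0,0,0,-1, 0,0,0.164,0,0,0,-1]'|head -2;python3 -m creep '[0,0,0,34,-16,0,-1, 0,0,0,45,-22,0,-1, 0,0,0,45,-22,0,-1, 0,0,0,45,-22,0,-1, 0,0,0,45,-22,0,-1, 0,0,0,45,-22,3,-1, 0,0,0,43,-20,4,-1, 0,0,0,32,-16,4,-1, 0,0,0,0,0,0,-1]'|head -2; python3 - <<'E'
from h import *
go(.592,.2027,.022,-37)
p,d=robot.camera("wrist");cv2.imwrite("pics/w4.png",p)
E
```

```text
time_s: 11.3
tool_pos: [0.5191, -0.1614, 0.1195]
time_s: 12.42
tool_pos: [0.5907, 0.2058, 0.1077]
t 12.43 pos [0.5907 0.2058 0.1077] yaw -36.8 tilt 0.03 j7 -0.65 w 0.0355
turn wz 0.003 then mm [-1.7  2.9 85.7] | before turn mm [-1.7  2.9 85.7]
```

View pics/w4.png

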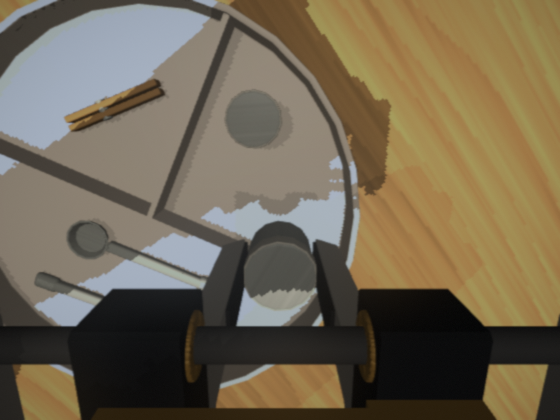

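The picture shows the held tin at (280,255) over its quarter. The rim is at (352,220), the divider junction at (155,212) and the kept tin clear at (255,118). The laid spoon is at (90,238). I'll check the junction and lower.

```bash
python3 - <<'E'
from h import *
s=robot.state();print(pix("wrist",155,212,.04,s), "kept tin",pix("wrist",254,119,.052,s))
E
python3 -m creep '[0,0,0,-1,2,30,-1, 0,0,0,0,0,30,-1, 0,0,0,0,0,18,-1, 0,0,0,0,0,6,-1, 0,0,0,0,0,0,-1]'
```

```text
[0.52091552 0.26479798] kept tin [0.62013277 0.27256182]
time_s: 13.1
tool_pos: [0.5924, 0.2003, 0.0251]
eef_rot: [-2.812, -1.399, -0.001]
force: [-3.1, 1.2, 7.9]
gripper_width: 0.0352
gripper_force: 25.0
```

```bash
python3 -m creep '[0,0,0,0,0,0,-0.02, 0,0,0,0,0,0,-0.02, 0,0,0,0,0,-6,-0.02, 0,0,0,0,0,-30,0.0, 0,0,0,0,0,-45,0.0, 0,0,0,0,0,-45,0.1, 0,0,0,0,0,0,0.1]'; python3 - <<'E'
from h import *
s=robot.state();p,d=robot.camera("wrist");X=cloud("wrist",d,s);cv2.imwrite("pics/w5.png",p)
m=(np.hypot(X[...,0]-.592,X[...,1]-.2)<.03)&(X[...,2]>.03);q=X[m];t=q[q[:,2]>.045]
print(len(q),len(t),t.min(0),t.max(0),np.percentile(t[:,2],[5,50,95]))
go(.551,-.067,.13,29)
E
```

```text
time_s: 13.98
tool_pos: [0.5937, 0.2008, 0.1536]
eef_rot: [2.812, 1.4, 0.008]
force: [-0.7, 0.1, -0.1]
gripper_width: 0.0514
gripper_force: 0.0
12459 12377 [0.56421125 0.17702196 0.04501116] [0.62184095 0.22998384 0.28095087] [0.05188566 0.25822369 0.27923631]
t 14.03 pos [0.5926 0.2008 0.1515] yaw -37.1 tilt 0.15 j7 -0.67 w 0.0516
turn wz -1.153 then mm [-214.  -166.3   21. ] | before turn mm [-238.8  128.2   21. ]
```

View pics/w5.png

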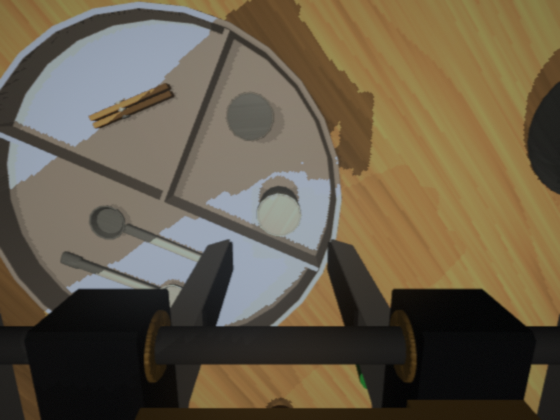

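The loose tin stands at (279,213) in its quarter with its top level at 52 mm. The spoon lies in the half-moon. Next is the cork.

```bash
python3 -m creep '[0,0,0,-34,18,0,0.1, 0,0,0,-45,24,5,0.1, 0,0,0,-45,24,5,0.1, 0,0,0,-45,24,5,0.1, 0,0,0,-43,23,6,0.1, 0,0,0,-27,15,0,0.1, 0,0,0,0,0,0,0.1, 0,0,0,0,0,0,0.1]'|head -2;python3 - <<'E'
from h import *
go(.551,-.067,.006,-37)
s=robot.state();p,d=robot.camera("wrist");X=cloud("wrist",d,s)
for n,x,y,z in(("cork",.553,-.066,.034),):
    m=(abs(X[...,2]-z)<.004)&(np.hypot(X[...,0]-x,X[...,1]-y)<.03);q=X[m];v=np.argwhere(m)
    if len(q):print(n,len(q),((q.min(0)+q.max(0))/2).round(4),np.ptp(q,0).round(3),v.mean(0),p[m].mean(0))
E
```

```text
time_s: 15.02
tool_pos: [0.5499, -0.0665, 0.1284]
t 15.03 pos [ 0.5499 -0.0665  0.1284] yaw -37.0 tilt 0.06 j7 -0.22 w 0.0519
turn wz -0.001 then mm [  0.4   1.3 122.4] | before turn mm [  0.4   1.3 122.4]
cork 1085 [ 0.5507 -0.0662  0.0334] [0.03  0.03  0.007] [210.08294931 282.64792627] [ 60.70506912 104.83410138 150.68847926]
```

```bash
python3 -m creep '[0,0,0,0,1,35,0.1, 0,0,0,0,0,48,0.1, 0,0,0,0,0,28,0.1, 0,0,0,0,0,11,0.1, 0,0,0,0,0,0,-1, 0,0,0,0,0,0,-1, 0,0,0,0,0,0,-1, 0,0,0,0,0,-50,-1, 0,0,0,0,0,-55,-1, 0,0,0,0,0,-40,-1]' 15; python3 -c "
from h import *
go(.475,-.347,.15,-37)"
```

```text
time_s: 16.32
tool_pos: [0.5512, -0.068, 0.1547]
eef_rot: [2.812, 1.399, 0.003]
force: [-0.4, 0.5, -0.3]
gripper_width: 0.0301
gripper_force: 15.0
t 16.32 pos [ 0.5512 -0.068   0.1547] yaw -37.1 tilt 0.11 j7 -0.23 w 0.0301
turn wz -0.001 then mm [-268.7  107.     4.5] | before turn mm [-268.5  107.4    4.5]
```

```bash
python3 -m creep '[0,0,0,-34,14,0,-1, 0,0,0,-48,19,0,-1, 0,0,0,-48,19,0,-1, 0,0,0,-48,19,0,-1, 0,0,0,-48,19,0,-1, 0,0,0,-41,16,0,-1, 0,0,0,0,0,0,-1, 0,0,0,0,0,0,-1]'|head -2;python3 - <<'E'
from h import *
go(.475,-.347,.09,-37)
s=robot.state();p,d=robot.camera("wrist");X=cloud("wrist",d,s);cv2.imwrite("pics/w6.png",p)
m=(abs(X[...,2]-.092)<.005)&(abs(np.hypot(X[...,0]-.475,X[...,1]+.347)-.049)<.012);q=X[m][:,:2]
f=np.linalg.lstsq(np.c_[2*q,np.ones(len(q))],(q**2).sum(1),rcond=None)[0];print("jar",len(q),f[:2],np.sqrt(f[2]+f[0]**2+f[1]**2),q.min(0),q.max(0))
E
```

```text
time_s: 17.32
tool_pos: [0.4747, -0.3444, 0.1522]
t 17.32 pos [ 0.4747 -0.3444  0.1522] yaw -37.1 tilt 0.03 j7 0.3 w 0.03
turn wz -0.001 then mm [-2.   1.8 62.2] | before turn mm [-2.   1.8 62.2]
jar 2575 [ 0.47335049 -0.34280956] 0.048837424148263184 [ 0.42095454 -0.39160804] [ 0.52521938 -0.2909579 ]
```

```bash
python3 -m creep '[0,0,0,0,0,30,-1, 0,0,0,0,0,35,-1, 0,0,0,0,0,0,-1, 0,0,0,0,0,0,-0.1, 0,0,0,0,0,0,-0.1, 0,0,0,0,0,-35,-0.1, 0,0,0,0,0,-40,-0.1, 0,0,0,0,0,-20,-0.1]'; python3 - <<'E'
from h import *
s=robot.state();p,d=robot.camera("scene");cv2.imwrite("pics/s2.png",p)
go(.661,-.254,.15,-37)
E
```

```text
time_s: 18.38
tool_pos: [0.4751, -0.3453, 0.1846]
eef_rot: [2.81, 1.399, 0.003]
force: [-0.4, -0.3, -0.2]
gripper_width: 0.0422
gripper_force: 0.0
t 18.43 pos [ 0.4756 -0.3456  0.1861] yaw -37.1 tilt 0.26 j7 0.28 w 0.0422
turn wz -0.001 then mm [184.7  92.8  36.7] | before turn mm [184.8  92.6  36.7]
```

```bash
python3 - <<'E'
from h import *
s=robot.state();p,d=robot.camera("wrist");X=cloud("wrist",d,s)
m=(np.hypot(X[...,0]-.474,X[...,1]+.345)<.04)&(X[...,2]<.08);q=X[m];print(len(q),np.percentile(q[:,2],[2,50,90,99]).round(3))
t=X[m&(X[...,2]>.015)];print(len(t),t.min(0).round(3),t.max(0).round(3))
E
python3 -m creep '[0,0,0,28,14,0,0.1, 0,0,0,44,22,8,0.1, 0,0,0,44,22,9,0.1, 0,0,0,42,21,10,0.1, 0,0,0,27,14,10,0.1, 0,0,0,0,0,0,0.1, 0,0,0,0,0,0,0.1]'|head -2;python3 - <<'E'
from h import *
go(.661,-.254,.024,-37)
s=robot.state();p,d=robot.camera("wrist");X=cloud("wrist",d,s)
m=(abs(X[...,2]-.046)<.006)&(np.hypot(X[...,0]-.661,X[...,1]+.254)<.03);q=X[m];print("knob",len(q),((q.min(0)+q.max(0))/2).round(4),np.ptp(q,0).round(3))
m=(abs(X[...,2]-.018)<.005)&(np.hypot(X[...,0]-.661,X[...,1]+.254)<.07);q=X[m];print("disc",len(q),((q.min(0)+q.max(0))/2).round(4),np.ptp(q,0).round(3))
E
```

```text
4486 [0.005 0.007 0.038 0.045]
1061 [ 0.476 -0.369  0.018] [ 0.514 -0.334  0.047]
time_s: 19.35
tool_pos: [0.6593, -0.2539, 0.1444]
t 19.35 pos [ 0.6593 -0.2539  0.1444] yaw -37.1 tilt 0.07 j7 0.04 w 0.0516
turn wz -0.002 then mm [  1.1   1.5 120.4] | before turn mm [  1.1   1.5 120.4]
knob 759 [ 0.6596 -0.2503  0.0444] [0.026 0.026 0.008]
disc 10089 [ 0.6599 -0.2505  0.0181] [0.107 0.107 0.01 ]
```

```bash
python3 -m creep '[0,0,0,2,-1,35,0.1, 0,0,0,0,0,48,0.1, 0,0,0,0,0,27,0.1, 0,0,0,0,0,11,0.1, 0,0,0,0,0,0,-1, 0,0,0,0,0,0,-1, 0,0,0,0,0,0,-1, 0,0,0,0,0,0,-1]' 35; python3 -m creep '[0,0,0,0,0,-30,-1, 0,0,0,0,0,-50,-1, 0,0,0,0,0,-50,-1, 0,0,0,0,0,0,-1]'; python3 - <<'E'
from h import *
s=robot.state();p,d=robot.camera("wrist");X=cloud("wrist",d,s);cv2.imwrite("pics/w7.png",p)
m=(abs(X[...,2]-s["tool_pos"][2]+.005)<.012)&(np.hypot(*(X[...,:2]-s["tool_pos"][:2]).transpose(2,0,1))<.065)
q=X[m];print("lid held",len(q),((q.min(0)+q.max(0))/2).round(4),np.ptp(q,0).round(3))
go(.4733,-.3435,.16,-37)
E
```

```text
time_s: 20.4
tool_pos: [0.6612, -0.2513, 0.0252]
eef_rot: [2.811, 1.4, 0.002]
force: [-1.1, 1.1, 6.7]
gripper_width: 0.0251
gripper_force: 35.0
time_s: 20.9
tool_pos: [0.6622, -0.252, 0.1584]
eef_rot: [2.809, 1.398, 0.007]
force: [-0.7, -0.4, -1.6]
gripper_width: 0.0252
gripper_force: 35.0
lid held 17876 [ 0.6616 -0.2486  0.1538] [0.105 0.102 0.023]
t 20.95 pos [ 0.6613 -0.2512  0.1557] yaw -37.1 tilt 0.16 j7 0.03 w 0.0252
turn wz -0.001 then mm [-186.8  -94.6   -4.8] | before turn mm [-186.9  -94.4   -4.8]
```

View pics/w7.png

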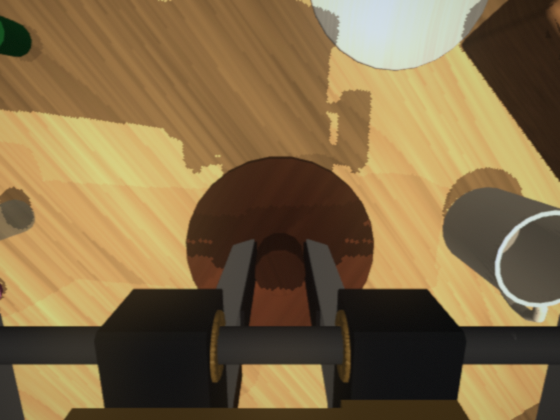

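The lid is held level at (280,230), with the knob centred between the fingers. I'll carry it over the jar.

```bash
python3 -m creep '[0,0,0,-28,-14,0,-1, 0,0,0,-42,-21,0,-1, 0,0,0,-42,-21,0,-1, 0,0,0,-42,-21,0,-1, 0,0,0,-31,-16,0,-1, 0,0,0,0,0,0,-1, 0,0,0,0,0,0,-1]'; python3 - <<'E'
from h import *
go(.475,-.344,.118,-37)
n="side";p,d=robot.camera(n);X=cloud(n,d)
for a,z in(("lidrim",robot.state()["tool_pos"][2]-.0252+.018),("jar",.092)):
    m=(abs(X[...,2]-z)<.004)&(np.hypot(X[...,0]-.475,X[...,1]+.345)<.07);q=X[m]
    if len(q)>10:
        q=q[:,:2];f=np.linalg.lstsq(np.c_[2*q,np.ones(len(q))],(q**2).sum(1),rcond=None)[0];print(a,len(q),q.min(0),q.max(0),f[:2])
E
```

```text
time_s: 21.82
tool_pos: [0.4754, -0.3419, 0.1533]
eef_rot: [-2.811, -1.401, 0.0]
force: [0.9, 0.5, -0.7]
gripper_width: 0.0251
gripper_force: 35.0
t 21.82 pos [ 0.4754 -0.3419  0.1533] yaw -37.0 tilt 0.05 j7 0.3 w 0.0251
turn wz -0.001 then mm [-1.9  1.  35.3] | before turn mm [-1.9  1.  35.3]
lidrim 425 [ 0.42306236 -0.39677219] [ 0.52873543 -0.28738486] [ 0.47511    -0.33904917]
jar 130 [ 0.42356336 -0.38696327] [ 0.5264625  -0.29105665] [ 0.47484912 -0.34345934]
```

```bash
python3 -m creep '[0,0,0,-2,0.5,12,-1, 0,0,0,0,0,12,-1, 0,0,0,0,0,8,-1, 0,0,0,0,0,5,-1, 0,0,0,0,0,4,-1, 0,0,0,0,0,0,-1]'
```

```text
time_s: 22.62
tool_pos: [0.4741, -0.3445, 0.1129]
eef_rot: [-2.812, -1.4, 0.0]
force: [-0.8, 0.2, -1.5]
gripper_width: 0.0255
gripper_force: 35.0
```

Plug is below the rim with no contact force. I'll go on down to contact.

```bash
python3 -m creep '[0,0,0,0,0,2,-1, 0,0,0,0,0,2,-1, 0,0,0,0,0,1,-1, 0,0,0,0,0,0,-1]'
```

```text
time_s: 23.12
tool_pos: [0.4743, -0.3446, 0.109]
eef_rot: [2.812, 1.4, 0.002]
force: [-6.5, 4.7, 17.5]
gripper_width: 0.0251
gripper_force: 35.0
```

```bash
python3 -m creep '[0,0,0,0,0,0,0.0, 0,0,0,0,0,0,0.0, 0,0,0,0,0,-30,0.0, 0,0,0,0,0,-50,0.0, 0,0,0,0,0,-50,0.0, 0,0,0,0,0,0,0]'; python3 - <<'E'
from h import *
s=robot.state();p,d=robot.camera("wrist");X=cloud("wrist",d,s)
r=np.hypot(X[...,0]-.474,X[...,1]+.344)
q=X[(r<.06)&(abs(X[...,2]-.102)<.008)];c=q.mean(0);v=np.linalg.svd((q-c)[::5],full_matrices=False)[2][2]
print("disc",len(q),((q.min(0)+q.max(0))/2),"tilt",np.degrees(np.arccos(abs(v[2]))),"z",np.percentile(q[:,2],[3,50,97]))
q=X[(r<.03)&(X[...,2]>.122)&(X[...,2]<.14)];print("knob",((q.min(0)+q.max(0))/2),q[:,2].max())
p,d=robot.camera("scene");q2,_=robot.camera("side")
cv2.imwrite("pics/fin.png",np.vstack([np.hstack([cv2.resize(p[180:380,90:390],(400,267)),cv2.resize(p[120:240,290:470],(400,267))]),np.hstack([cv2.resize(q2[130:260,200:400],(400,267)),cv2.resize(q2[240:400,140:340],(400,267))])]))
E
```

```text
time_s: 23.88
tool_pos: [0.4752, -0.3456, 0.2413]
eef_rot: [2.809, 1.398, 0.005]
force: [-0.3, -1.0, -0.5]
gripper_width: 0.0472
gripper_force: 0.0
disc 9313 [ 0.47269738 -0.34357052  0.10193601] tilt 0.12472291940904753 z [0.10069909 0.10211623 0.1034982 ]
knob [ 0.47254693 -0.34341446  0.12696087] 0.13187979136108513
```

View pics/fin.png

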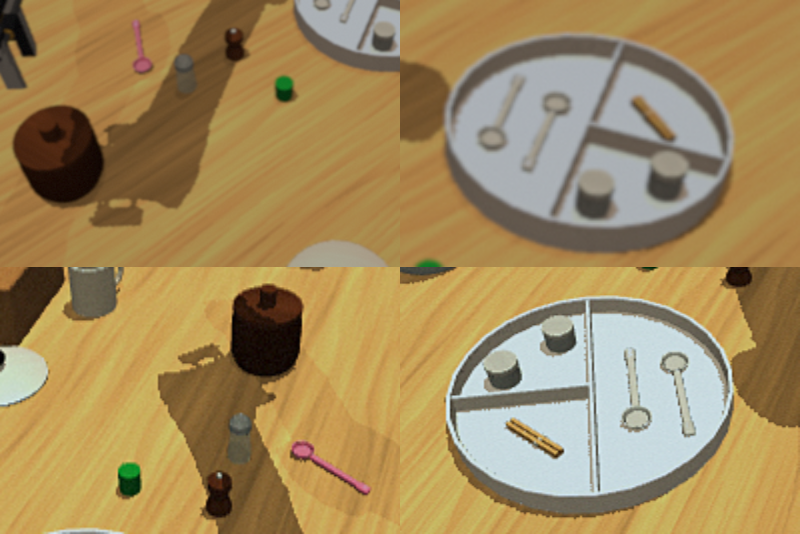

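The lid is home, with its disc top at 0.102 m and a tilt of 0.1°. Both spoons, both tins and the peg are in their compartments, and the shaker (185,75) and pepper mill (233,43) are standing. I'll hand in.

```bash
python3 -c "
from cell import robot
print(robot.close_job())"
```

```text
the job is handed in; nothing more can be done
None
```

The job is handed in at about 24 s of the 72 s allowed: the spoon and tin are in their compartments, the cork is in the jar and the lid is fully home, but the hand-in returned no verdict.

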